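Make up two microscopy kits for the next class

ROBOT

A 6-joint arm with a two-finger parallel gripper is mounted at the origin on the work surface. World frame = base frame: x ahead of the robot, y to its left, z up, the work surface at z = 0. Lengths are in m, angles in rad, forces in N, time in s.
With the tool pointing down it reaches from about 0.35 to 0.775 m from the base axis. Payload 7.3 kg.
Tool frame: the origin (TCP) lies at the centre of the arm's flange, where the gripper is bolted on; the fingertips stand 178 mm ahead of it and the grasp point (between the pads) lies 159 mm ahead of it; z points along the fingers, y is the line along which they close (so a half turn about z gives the same grasp; the last joint's range is limited). The gripper opens to 92 mm and grips with 3 to 60 N. Pads are 19 mm wide; open, the fingers measure 130 mm over their backs; the gripper's body (75 mm by 190 mm) begins 47 mm behind the grasp point.
Start: joints at [1.146, 0.342, 1.524, -0, 1.275, -0.146], TCP at [0.144, 0.505, 0.405] pointing down, gripper open.
Joint ranges: [-2.53, 2.53], [-0.77, 2.02], [0.04, 2.7], [-1, 4.14], [0.28, 2.66], [-3.11, 3.11]. Speed limits (rad/s): [2.57, 2.57, 3.14, 3.14, 3.14, 3.14].

INTERFACE

Orientations are given as [roll, pitch, yaw] about the fixed x, y, z axes, in that order (R = Rz(yaw) Ry(pitch) Rx(roll)).
In Python, from cell import telemetry, vision, ticket gives the robot as it stands.
- The arm moves only by the shell command python3 -m crank 'ROWS' [FORCE]. ROWS is JSON, a list of rows, each a list of 5 numbers: the gripper command: -1 is shut, 1 is fully open, values between are in proportion, then the shift along the tool's x, y, z in mm, then the turn about the tool's z in rad. In form: [[fingers, dx, dy, dz, roll], ...]. A call has 1 to 12 rows; each row is the pose to reach, as a shift and turn from the pose commanded when the call began, along the tool's axes at that moment; what a row does not reach only later rows make up. A row lasts 1/12 s, in which the tool goes at most 41.7 mm and 7.16 degrees, less where a joint would pass 70% of its speed; a pose out of reach is approached as far as the arm can. A call with a gripper value outside its range is refused whole. The fingers move at their own pace and stop on an object; FORCE is the grip in N (left out, the last holds). Time passes only in rows, so rows that repeat a pose let the fingers close. It gives the time, the measured TCP pose, the force, the opening and the grip force at its end, in the units of the state.
- telemetry.observe(): the state, without advancing time (a new reading comes with each control period).
- vision.read_camera(name): name is "side" or "top"; returns (picture, depth): 384x512x3 uint8, red, green, blue; 384x512 float32, m along the optical axis (not along the pixel's ray), 0 where there is no reading.
- vision.get_calibration(name): a dict with "camera_matrix" (3x3 intrinsics, pixels), "rvec" (rotation vector, rad) and "tvec" (3), from world to camera coordinates, as OpenCV has them. Camera axes: x right, y down, z forward; pixel columns grow to the right and rows downward; lengths in m; the calibration is good to about 2 mm. A picture is of the moment at which its call begins. get_calibration takes no time and is no camera call.
- ticket.hand_in(): hands the job in; it is judged then, once.
The state is a dict: "time": time; "qpos": joint angles; "qvel": joint speeds; "joint_efforts": joint torques, N m; "tool_pos": TCP position; "tool_rot": TCP orientation; "contact_force": force on the tool from outside, world axes, zero at the start; "torque": the same for the moment, N m; "opening": finger opening in m; "grip_force": force on a finger pad.
Only numpy, scipy, OpenCV 4.12 (cv2) and the standard library are available. Lean on these libraries where they do the work, as an engineer would, in place of code of your own. Each camera call takes 0.05 s, during which the arm holds its last target. There are 200 camera calls.

TASK

Make up the two microscopy kits from the row of stock: the blue tray gets the amber bottle, the red-ringed objective and the slide box; the orange tray gets the green bottle and the yellow-ringed objective. Set each thing down gently, without dropping it, upright and flat on the floor of the well of its own shape and size (bottle in the larger round well, objective in the small round well, slide box in the oblong well). Leave the spare blue bottle and the spare blue-ringed objective standing where they are in the stock row.

Things in the scene. Friction and masses are not known exactly. Their poses are not given: they have to be found in the camera images.
- amber_bottle_center (a point): small amber-brown reagent bottle, closed, with a narrower black cap, 38 mm in diameter (upright straight wall from 0 to 41 mm height), 64 mm tall overall, about 80 g; this point is on its axis half-way up, 32 mm above its underside; z is up its axis
- green_bottle_center (a point): small green reagent bottle, closed, with a narrower black cap, 38 mm in diameter (upright straight wall from 0 to 41 mm height), 64 mm tall overall, about 80 g; this point is on its axis half-way up, 32 mm above its underside; z is up its axis
- cobalt_bottle_center (a point): small cobalt-blue reagent bottle, a spare that stays in the stock row, with a narrower black cap, 38 mm in diameter (upright straight wall from 0 to 41 mm height), 64 mm tall overall, about 80 g; this point is on its axis half-way up, 32 mm above its underside; z is up its axis
- red_objective_center (a point): microscope objective with a red ring: bright steel cylinder 28 mm in diameter and 38 mm tall, standing on the bench, with a dark nose 16 mm wide on top (54 mm tall in all), about 120 g; this point is on its axis half-way up, 27 mm above its underside; z is up its axis
- yellow_objective_center (a point): microscope objective with a yellow ring: bright steel cylinder 28 mm in diameter and 38 mm tall, standing on the bench, with a dark nose 16 mm wide on top (54 mm tall in all), about 120 g; this point is on its axis half-way up, 27 mm above its underside; z is up its axis
- blue_objective_center (a point): microscope objective with a blue ring, a spare that stays in the stock row: bright steel cylinder 28 mm in diameter and 38 mm tall, standing on the bench, with a dark nose 16 mm wide on top (54 mm tall in all), about 120 g; this point is on its axis half-way up, 27 mm above its underside; z is up its axis
- slide_box_center (a point): closed wooden microscope slide box with a white label on top, 86 mm long (its x), 38 mm wide (its y), 48 mm tall, about 100 g; this point is its centre, 24 mm above its underside; z is up
- blue_tray: blue kit tray with dark grey well floors, 78 (x) by 244 (y) by 10 mm high, wells in a row at x = 0: small round, 48 mm across, at y = -90 mm (objective); larger round, 58 mm, at y = -25 mm (bottle); oblong, 106 mm along y by 58 mm, at y = +61 mm (slide box, its long side along the tray's y). Wells 6 mm deep, floors 4 mm above the bench. Origin: centre of underside; y along its length, z up. Fixed.
- orange_tray: orange kit tray with dark grey well floors, 78 (x) by 130 (y) by 10 mm high, wells in a row at x = 0: small round, 48 mm across, at y = -33 mm (objective); larger round, 58 mm, at y = +28 mm (bottle). Wells 6 mm deep, floors 4 mm above the bench. Origin: centre of underside; y along its length, z up. Fixed.
There are look-alikes about, which are no part of the job. Leave any pink look-alike of the part that bears slide_box_center alone.

How it is judged:
At the end, for the whole second after the job is handed in: The five things named are in their own wells of the right trays: each centre within 12 mm of its well's centre along both tray axes, resting on the well's floor (height within 3 mm), tilted less than 0.1 rad and at rest (under 0.02 m/s) (x of amber_bottle_center in the frame of blue_tray between -0.012 and 0.012 m and y of amber_bottle_center in the frame of blue_tray between -0.037 and -0.013 m and z of amber_bottle_center in the frame of blue_tray between 0.033 and 0.039 m and angle between each of amber_bottle_center, red_objective_center, slide_box_center, green_bottle_center, yellow_objective_center's own z axis and vertical below 0.1 rad and linear speed of each of amber_bottle, red_objective, slide_box, green_bottle, yellow_objective below 0.02 m/s and x of red_objective_center in the frame of blue_tray between -0.012 and 0.012 m and y of red_objective_center in the frame of blue_tray between -0.102 and -0.078 m and z of red_objective_center in the frame of blue_tray between 0.028 and 0.034 m and x of slide_box_center in the frame of blue_tray between -0.012 and 0.012 m and y of slide_box_center in the frame of blue_tray between 0.049 and 0.073 m and z of slide_box_center in the frame of blue_tray between 0.025 and 0.031 m and x of green_bottle_center in the frame of orange_tray between -0.012 and 0.012 m and y of green_bottle_center in the frame of orange_tray between 0.016 and 0.04 m and z of green_bottle_center in the frame of orange_tray between 0.033 and 0.039 m and x of yellow_objective_center in the frame of orange_tray between -0.012 and 0.012 m and y of yellow_objective_center in the frame of orange_tray between -0.045 and -0.021 m and z of yellow_objective_center in the frame of orange_tray between 0.028 and 0.034 m); the robot touches nothing.
It fails at once if a thing is dropped or thrown (moves faster than 0.7 m/s with no finger on it) ((linear speed of amber_bottle above 0.7 m/s and contact force between amber_bottle and the fingers below 0.01 N) or (linear speed of red_objective above 0.7 m/s and contact force between red_objective and the fingers below 0.01 N) or (linear speed of slide_box above 0.7 m/s and contact force between slide_box and the fingers below 0.01 N) or (linear speed of green_bottle above 0.7 m/s and contact force between green_bottle and the fingers below 0.01 N) or (linear speed of yellow_objective above 0.7 m/s and contact force between yellow_objective and the fingers below 0.01 N)).
It fails at once if the spare cobalt bottle is pushed more than 20 mm or tipped over (distance of cobalt_bottle_center from where it was at the start of the episode above 0.02 m or angle between cobalt_bottle_center's own z axis and vertical above 0.4 rad).
It fails at once if the spare blue objective is pushed more than 20 mm or tipped over (distance of blue_objective_center from where it was at the start of the episode above 0.02 m or angle between blue_objective_center's own z axis and vertical above 0.4 rad).
It also fails if it takes over 128 s, if anything falls off the work surface, if the arm or the gripper's body presses on something with over 40 N, if the wrist force passes 120 N, or if a joint passes its speed limit or range.

## Working session

There is one attempt and no reset: what is moved stays moved. The work goes in short steps, Python scripts to look and compute and a shell command to move; the robot and the scene stay as the last step left them, time stands still between calls to the robot, and variables do not carry over. Pictures are saved under pics/ and viewed, at most 14 in all, crops included, and the job is handed in when it is done.

```bash
mkdir -p pics; ls
python3 - <<'E'
from cell import telemetry, vision
import cv2
s=telemetry.observe(); print({k:s[k] for k in("time","tool_pos","tool_rot","opening","contact_force")})
import numpy as np
for n in("top","side"):
    p,d=vision.read_camera(n); cv2.imwrite(f"pics/{n}0.png",p[:,:,::-1]); np.savez(f"{n}0.npz",p=p,d=d)
    c=vision.get_calibration(n); print(n,c)
E
```

```text
pics
{'time': 0.0, 'tool_pos': array([0.144398  , 0.50460075, 0.40403819]), 'tool_rot': array([-3.14002272e+00, -2.35890676e-04,  2.86279165e+00]), 'opening': 0.09152780443343866, 'contact_force': array([0.19711702, 0.36092896, 0.03716515])}
top {'camera_matrix': array([[390.76152905,   0.        , 257.29899263],
       [  0.        , 390.76152905, 196.35838634],
       [  0.        ,   0.        ,   1.        ]]), 'rvec': array([ 2.15806789, -2.13424941,  0.1539237 ]), 'tvec': array([-0.07122722,  0.48212131,  0.83561081])}
side {'camera_matrix': array([[358.76163171,   0.        , 251.76714786],
       [  0.        , 358.76163171, 188.47515397],
       [  0.        ,   0.        ,   1.        ]]), 'rvec': array([ 2.35173848, -0.41023493,  0.14488172]), 'tvec': array([-0.46376316,  0.12434871,  0.81862068])}
```

View pics/top0.png

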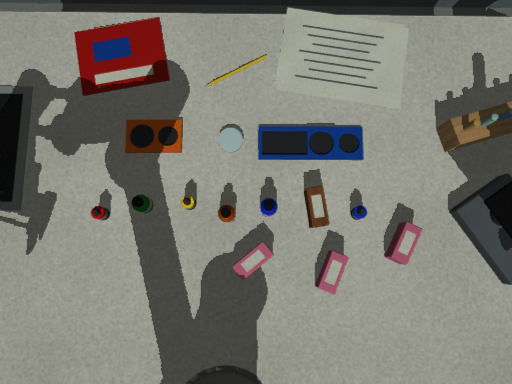

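View pics/side0.png

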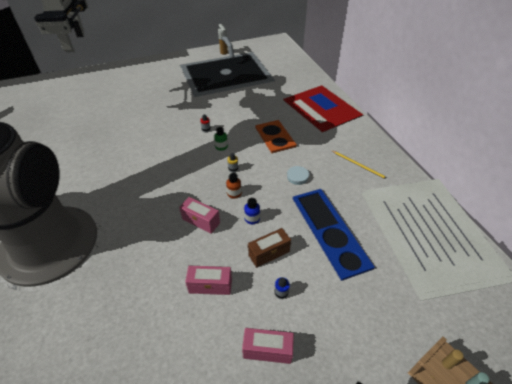

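Top view: the stock row is red objective (100,212), green bottle (142,203), yellow objective (189,202), amber bottle (227,213), cobalt bottle (268,206), slide box (317,206) and blue objective (359,212). The orange tray is at (155,137) and the blue tray at (311,142), oblong well on the left. The three pink boxes are decoys.

```bash
cat > h.py <<'E'
import numpy as np, cv2
from cell import vision
def cal(n):
    c=vision.get_calibration(n); R=cv2.Rodrigues(c["rvec"])[0]; return c["camera_matrix"],R,np.asarray(c["tvec"])
def ray_plane(n,uv,z):
    K,R,t=cal(n); uv=np.atleast_2d(uv).astype(float)
    d=(np.c_[uv,np.ones(len(uv))]@np.linalg.inv(K).T)@R; o=-R.T@t
    return o+d*((z-o[2])/d[:,2])[:,None]
def cloud(n,d):
    K,R,t=cal(n); v,u=np.indices(d.shape)
    P=np.stack([u,v,np.ones_like(u)],-1)@np.linalg.inv(K).T*d[...,None]
    W=(P-t)@R; W[d<=0]=np.nan; return W
E
python3 - <<'E'
from h import *
f=np.load("top0.npz"); p,d=f["p"],f["d"]; W=cloud("top",d); Z=W[...,2]
seeds=dict(red=(100,212),green=(142,203),yellow=(189,202),amber=(227,213),cobalt=(268,206),box=(317,206),blueobj=(359,212))
m=(np.nan_to_num(Z)>.012).astype(np.uint8); n,L=cv2.connectedComponents(m)
top=dict(red=.054,green=.064,yellow=.054,amber=.064,cobalt=.064,box=.048,blueobj=.054)
for k,(u,v) in seeds.items():
    l=L[v-3:v+4,u-3:u+4]; l=np.bincount(l[l>0]).argmax() 
    M=L==l; zm=np.nanpercentile(Z[M],97); T=M&(Z>zm-.006)
    vv,uu=np.nonzero(T); c=ray_plane("top",[uu.mean(),vv.mean()],top[k])[0]
    r=cv2.minAreaRect(ray_plane("top",np.c_[uu,vv],top[k])[:,:2].astype(np.float32))
    print(k,M.sum(),T.sum(),"zmax",zm.round(4),"c",c.round(4),"cloud",np.nanmean(W[T],0).round(4),"rect",np.round(r[0]+r[1],4),round(r[2],1))
hsv=cv2.cvtColor(p,cv2.COLOR_RGB2HSV)
for k,(h0,h1),(u0,v0,u1,v1) in(("orange",(3,18),(115,110,195,165)),("blue",(105,130),(245,115,375,170))):
    M=cv2.inRange(hsv,(h0,120,50),(h1,255,255)); Q=np.zeros_like(M);Q[v0:v1,u0:u1]=M[v0:v1,u0:u1]
    cs,_=cv2.findContours(Q,cv2.RETR_EXTERNAL,cv2.CHAIN_APPROX_NONE); c=max(cs,key=cv2.contourArea)[:,0]
    X=ray_plane("top",c,.008)[:,:2]; r=cv2.minAreaRect(X.astype(np.float32)); print(k,np.round(r[0]+r[1],4),r[2],cv2.boxPoints(r).round(3).tolist())
    # dark wells
    D=(p.max(2)<75).astype(np.uint8); E=np.zeros_like(D);E[v0:v1,u0:u1]=D[v0:v1,u0:u1]
    hull=np.zeros_like(D);cv2.fillPoly(hull,[cv2.convexHull(c)],1);E&=hull
    n,_,st,ce=cv2.connectedComponentsWithStats(E)
    for i in range(1,n):
        if st[i,4]>60: print("  well",st[i].tolist(),ray_plane("top",ce[i],.006)[0].round(4))
E
```

```text
red 192 34 zmax 0.0559 c [0.4427 0.285  0.054 ] cloud [0.4427 0.2851 0.0538] rect [0.4431 0.2852 0.0131 0.0128] 72.5
green 291 83 zmax 0.067 c [0.4648 0.1929 0.064 ] cloud [0.4647 0.1926 0.065 ] rect [0.4646 0.1924 0.0195 0.0216] 0.6
yellow 155 38 zmax 0.0555 c [0.4684 0.0886 0.054 ] cloud [0.4685 0.0887 0.0533] rect [0.4682 0.089  0.0133 0.013 ] 2.1
amber 256 80 zmax 0.067 c [0.4443 0.0019 0.064 ] cloud [0.4442 0.0018 0.065 ] rect [0.4441 0.0017 0.0198 0.0196] 45.9
cobalt 253 77 zmax 0.0668 c [ 0.4595 -0.0908  0.064 ] cloud [ 0.4594 -0.0908  0.065 ] rect [ 0.4591 -0.0902  0.0195  0.0193] 0.5
box 770 674 zmax 0.0515 c [ 0.461  -0.1972  0.048 ] cloud [ 0.4609 -0.197   0.049 ] rect [ 0.4613 -0.197   0.086   0.0383] 8.9
blueobj 168 34 zmax 0.0563 c [ 0.4507 -0.2928  0.054 ] cloud [ 0.4507 -0.2928  0.0538] rect [ 0.4506 -0.293   0.0121  0.0126] 44.7
orange [0.6286 0.1799 0.0802 0.1312] 0.8933109045028687 [[0.5870000123977661, 0.24500000476837158], [0.5889999866485596, 0.11400000005960464], [0.6700000166893005, 0.11500000208616257], [0.6679999828338623, 0.2460000067949295]]
  well [128, 123, 27, 25, 525] [0.6297 0.2093 0.006 ]
  well [157, 125, 21, 21, 340] [0.6306 0.1492 0.006 ]
blue [ 0.6159 -0.1882  0.0797  0.2443] 0.6339613795280457 [[0.574999988079071, -0.06599999964237213], [0.5770000219345093, -0.3109999895095825], [0.6570000052452087, -0.3100000023841858], [0.6539999842643738, -0.06599999964237213]]
  well [262, 131, 45, 24, 1080] [ 0.6156 -0.1271  0.006 ]
  well [309, 131, 25, 24, 456] [ 0.6159 -0.2137  0.006 ]
  well [339, 134, 20, 19, 310] [ 0.6165 -0.2788  0.006 ]
```

Run:
```python
import numpy as np,cv2
p=np.load("top0.npz")["p"]
cv2.imwrite("pics/crop0.png",cv2.resize(p[110:250,80:380,::-1],None,fx=2.6,fy=2.6,interpolation=cv2.INTER_CUBIC))
```

```text
(no output)
```

View pics/crop0.png

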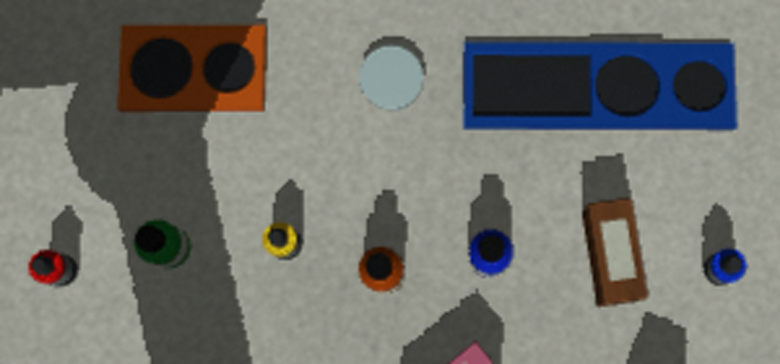

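```bash
python3 -m crank '[[0.4,-347,-129,114,1.292],[0.4,-347,-129,114,1.292],[0.4,-347,-129,114,1.292],[0.4,-347,-129,114,1.292],[0.4,-347,-129,114,1.292],[0.4,-347,-129,114,1.292],[0.4,-347,-129,114,1.292],[0.4,-347,-129,114,1.292],[0.4,-347,-129,114,1.292],[0.4,-347,-129,114,1.292],[0.4,-347,-129,114,1.292],[0.4,-347,-129,114,1.292]]' 20; python3 -m crank '[[0.4,0,0,0,0],[0.4,0,0,0,0],[0.4,0,0,0,0]]'
```

```text
time: 1.1
tool_pos: [0.4433, 0.2842, 0.2898]
tool_rot: [-3.14, 0.001, 1.567]
contact_force: [0.4, -0.4, 0.8]
opening: 0.0643
grip_force: 0.0
time: 1.35
tool_pos: [0.4421, 0.2857, 0.2909]
tool_rot: [3.141, -0.0, 1.573]
contact_force: [0.1, 0.3, 0.4]
opening: 0.0644
grip_force: 0.0
```

```bash
python3 -m crank '[[0.4,0,0,35,0],[0.4,0,0,70,0],[0.4,0,0,90,0],[0.4,0,0,101,0],[0.4,0,0,101,0],[-1,0,0,101,0],[-1,0,0,101,0],[-1,0,0,101,0],[-1,0,0,101,0],[-1,0,0,101,0],[-1,0,0,101,0],[-1,0,0,101,0]]' 20; python3 -m crank '[[-1,0,0,0,0],[-1,0,0,0,0],[-1,0,0,-10,0],[-1,0,0,-30,0],[-1,0,0,-60,0],[-1,0,0,-90,0],[-1,0,0,-110,0],[-1,0,0,-110,0]]'
```

```text
time: 2.35
tool_pos: [0.4428, 0.2853, 0.1903]
tool_rot: [3.14, -0.001, 1.571]
contact_force: [-0.7, -0.5, 3.7]
opening: 0.0274
grip_force: 20.0
time: 3.02
tool_pos: [0.4434, 0.2857, 0.3044]
tool_rot: [3.134, -0.003, 1.571]
contact_force: [-0.3, -0.4, -0.9]
opening: 0.0275
grip_force: 20.0
```

```bash
python3 -m crank '[[-1,-15,5,0,0],[-1,-50,15,0,0],[-1,-85,26,0,0],[-1,-120,37,0,0],[-1,-155,48,0,0],[-1,-190,59,0,0],[-1,-225,70,0,0],[-1,-260,80,0,0],[-1,-295,91,0,0],[-1,-330,102,0,0],[-1,-365,113,0,0],[-1,-400,124,0,0]]'; python3 -m crank '[[-1,-35,11,0,0],[-1,-70,22,0,0],[-1,-105,33,0,0],[-1,-135,42,0,0],[-1,-155,48,0,0],[-1,-163,50,0,0],[-1,-163,50,0,0],[-1,-163,50,0,0],[-1,-163,50,0,0]]'
```

```text
time: 4.02
tool_pos: [0.5664, -0.1165, 0.2987]
tool_rot: [-3.14, -0.001, 1.571]
contact_force: [0.8, -0.4, -1.1]
opening: 0.0273
grip_force: 20.0
time: 4.77
tool_pos: [0.6164, -0.2762, 0.2992]
tool_rot: [-3.14, -0.001, 1.572]
contact_force: [-0.0, 0.0, -0.9]
opening: 0.0274
grip_force: 20.0
```

```bash
python3 -m crank '[[-1,0,0,25,0],[-1,0,0,55,0],[-1,0,0,80,0],[-1,0,0,93,0],[-1,0,0,99,0],[-1,0,0,102,0],[-1,0,0,104,0],[-1,0,0,105,0],[-1,0,0,105.5,0],[-1,0,0,105.5,0],[-1,0,0,105.5,0],[-1,0,0,105.5,0]]'
```

```text
time: 5.77
tool_pos: [0.6166, -0.2779, 0.1947]
tool_rot: [3.141, 0.0, 1.571]
contact_force: [0.1, 0.2, -1.3]
opening: 0.027
grip_force: 20.0
```

```bash
python3 -m crank '[[-1,0,0,0.5,0],[-1,0,0,1,0],[-1,0,0,1.5,0],[-1,0,0,1.5,0],[-1,0,0,1.5,0]]'
```

```text
time: 6.18
tool_pos: [0.6166, -0.2779, 0.1943]
tool_rot: [3.141, 0.001, 1.571]
contact_force: [-3.0, 1.3, 8.6]
opening: 0.0276
grip_force: 20.0
```

Contact with the well floor (8.6 N); release and rise.

```bash
python3 -m crank '[[-0.3,0,0,-0.5,0],[0,0,0,-0.5,0],[0.4,0,0,-0.5,0],[0.4,0,0,-0.5,0],[0.4,0,0,-0.5,0],[0.4,0,0,-0.5,0],[0.4,0,0,-30,0],[0.4,0,0,-70,0],[0.4,0,0,-100,0],[0.4,0,0,-107,0],[0.4,0,0,-107,0],[0.4,0,0,-107,0]]'
python3 - <<'E'
from h import *
p,d=vision.read_camera("side"); cv2.imwrite("pics/s1.png",p[:,:,::-1])
E
```

```text
time: 7.18
tool_pos: [0.6164, -0.2776, 0.2991]
tool_rot: [-3.141, -0.0, 1.571]
contact_force: [-0.3, -0.7, -0.2]
opening: 0.0646
grip_force: 0.0
```

View pics/s1.png

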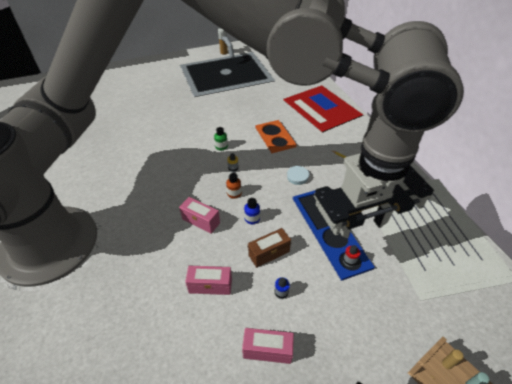

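The red objective stands upright in the small well at (351,257). Amber bottle next.

```bash
python3 -m crank '[[0.4,30,-18,0,0],[0.4,65,-40,0,0],[0.4,100,-61,0,0],[0.4,135,-83,0,0],[0.4,170,-104,0,0],[0.4,205,-126,0,0],[0.4,240,-147,0,0],[0.4,270,-166,0,0],[0.4,280,-172,0,0],[0.4,280,-172,0,0],[0.4,280,-172,0,0],[0.4,280,-172,0,0]]'; python3 -m crank '[[0.4,0,0,35,0],[0.4,0,0,70,0],[0.4,0,0,100,0],[0.4,0,0,110,0],[0.4,0,0,110,0],[-1,0,0,110,0],[-1,0,0,110,0],[-1,0,0,110,0],[-1,0,0,110,0],[-1,0,0,110,0],[-1,0,0,110,0],[-1,0,0,110,0]]' 20;  python3 -m crank '[[-1,0,0,-10,0],[-1,0,0,-30,0],[-1,0,0,-60,0],[-1,0,0,-90,0],[-1,0,0,-110,0],[-1,0,0,-110,0]]'
```

```text
time: 8.23
tool_pos: [0.4453, 0.0015, 0.2992]
tool_rot: [-3.141, 0.0, 1.57]
contact_force: [0.2, -0.1, -0.9]
opening: 0.0645
grip_force: 0.0
time: 9.23
tool_pos: [0.4449, 0.0021, 0.1906]
tool_rot: [3.14, 0.0, 1.571]
contact_force: [-0.6, -0.5, 5.9]
opening: 0.0376
grip_force: 20.0
time: 9.73
tool_pos: [0.4455, 0.0022, 0.3036]
tool_rot: [3.134, 0.001, 1.571]
contact_force: [0.8, 0.5, -0.3]
opening: 0.0369
grip_force: 20.0
```

```bash
python3 -m crank '[[-1,-15,12,0,0],[-1,-40,32,0,0],[-1,-67,54,0,0],[-1,-95,76,0,0],[-1,-122,98,0,0],[-1,-150,120,0,0],[-1,-177,142,0,0],[-1,-200,160,0,0],[-1,-215,172,0,0],[-1,-215,172,0,0],[-1,-215,172,0,0],[-1,-215,172,0,0]]'; python3 -m crank '[[-1,0,0,25,0],[-1,0,0,55,0],[-1,0,0,80,0],[-1,0,0,93,0],[-1,0,0,99,0],[-1,0,0,102,0],[-1,0,0,104,0],[-1,0,0,105,0],[-1,0,0,106,0],[-1,0,0,107,0],[-1,0,0,107,0],[-1,0,0,107,0]]'
```

```text
time: 10.73
tool_pos: [0.616, -0.2121, 0.2984]
tool_rot: [-3.139, -0.002, 1.571]
contact_force: [-0.2, 0.1, -1.3]
opening: 0.0372
grip_force: 20.0
time: 11.73
tool_pos: [0.6169, -0.2129, 0.1946]
tool_rot: [3.139, 0.001, 1.571]
contact_force: [-1.1, 1.6, 4.7]
opening: 0.0373
grip_force: 20.0
```

```bash
python3 -m crank '[[0,0,0,-0.5,0],[0.4,0,0,-0.5,0],[0.4,0,0,-0.5,0],[0.4,0,0,-0.5,0],[0.4,0,0,-0.5,0],[0.4,0,0,-0.5,0],[0.4,0,0,-30,0],[0.4,0,0,-70,0],[0.4,0,0,-100,0],[0.4,0,0,-107,0],[0.4,0,0,-107,0],[0.4,0,0,-107,0]]'; python3 -m crank '[[0.4,35,-13,0,0],[0.4,73,-27,0,0],[0.4,110,-41,0,0],[0.4,148,-55,0,0],[0.4,185,-69,0,0],[0.4,223,-83,0,0],[0.4,260,-97,0,0],[0.4,298,-112,0,0],[0.4,335,-125,0,0],[0.4,370,-139,0,0],[0.4,395,-148,0,0],[0.4,406,-152,0,0]]'; python3 -m crank '[[0.4,0,0,0,0],[0.4,0,0,0,0],[0.4,0,0,35,0],[0.4,0,0,70,0],[0.4,0,0,100,0],[0.4,0,0,109.5,0],[0.4,0,0,109.5,0],[-1,0,0,109.5,0],[-1,0,0,109.5,0],[-1,0,0,109.5,0],[-1,0,0,109.5,0],[-1,0,0,109.5,0]]' 20;  python3 -m crank '[[-1,0,0,0,0],[-1,0,0,0,0],[-1,0,0,-10,0],[-1,0,0,-30,0],[-1,0,0,-60,0],[-1,0,0,-90,0],[-1,0,0,-109.5,0],[-1,0,0,-109.5,0]]'
```

```text
time: 12.73
tool_pos: [0.6163, -0.2127, 0.2992]
tool_rot: [-3.141, -0.0, 1.571]
contact_force: [-0.5, 0.6, -0.7]
opening: 0.064
grip_force: 0.0
time: 13.73
tool_pos: [0.4624, 0.1958, 0.2977]
tool_rot: [-3.137, 0.0, 1.574]
contact_force: [-0.3, -0.1, 0.5]
opening: 0.0645
grip_force: 0.0
time: 14.73
tool_pos: [0.465, 0.1933, 0.1914]
tool_rot: [3.139, -0.001, 1.571]
contact_force: [-0.9, -1.4, 5.5]
opening: 0.0375
grip_force: 20.0
time: 15.4
tool_pos: [0.4654, 0.1936, 0.3046]
tool_rot: [3.133, -0.002, 1.571]
contact_force: [0.9, 0.7, -1.4]
opening: 0.0374
grip_force: 20.0
```

```bash
python3 -m crank '[[-1,1,10,0,0],[-1,3,35,0,0],[-1,6,65,0,0],[-1,9,95,0,0],[-1,12,125,0,0],[-1,14,150,0,0],[-1,15.5,164,0,0],[-1,15.5,164,0,0],[-1,15.5,164,0,0],[-1,15.5,164,0,0]]'; python3 -m crank '[[-1,0,0,25,0],[-1,0,0,55,0],[-1,0,0,80,0],[-1,0,0,93,0],[-1,0,0,99,0],[-1,0,0,102,0],[-1,0,0,104,0],[-1,0,0,105,0],[-1,0,0,106,0],[-1,0,0,107,0],[-1,0,0,107,0],[-1,0,0,107,0]]'
```

```text
time: 16.23
tool_pos: [0.6276, 0.2088, 0.299]
tool_rot: [-3.139, 0.0, 1.571]
contact_force: [-0.3, -0.5, -0.9]
opening: 0.0374
grip_force: 20.0
time: 17.23
tool_pos: [0.6289, 0.2088, 0.1954]
tool_rot: [3.139, -0.001, 1.571]
contact_force: [-3.4, 0.4, 9.2]
opening: 0.0375
grip_force: 20.0
```

```bash
python3 -m crank '[[0,0,0,-0.5,0],[0.4,0,0,-0.5,0],[0.4,0,0,-0.5,0],[0.4,0,0,-0.5,0],[0.4,0,0,-0.5,0],[0.4,0,0,-0.5,0],[0.4,0,0,-30,0],[0.4,0,0,-70,0],[0.4,0,0,-100,0],[0.4,0,0,-107,0],[0.4,0,0,-107,0],[0.4,0,0,-107,0]]'; python3 -m crank '[[0.4,-15,-20,0,0],[0.4,-37,-50,0,0],[0.4,-60,-80,0,0],[0.4,-82,-110,0,0],[0.4,-105,-140,0,0],[0.4,-120,-160,0,0],[0.4,-120,-160,0,0],[0.4,-120,-160,0,0],[0.4,-120,-160,0,0]]'; python3 -m crank '[[0.4,0,0,35,0],[0.4,0,0,70,0],[0.4,0,0,100,0],[0.4,0,0,109.5,0],[0.4,0,0,109.5,0],[-1,0,0,109.5,0],[-1,0,0,109.5,0],[-1,0,0,109.5,0],[-1,0,0,109.5,0],[-1,0,0,109.5,0],[-1,0,0,109.5,0],[-1,0,0,109.5,0]]' 20;  python3 -m crank '[[-1,0,0,0,0],[-1,0,0,0,0],[-1,0,0,-10,0],[-1,0,0,-30,0],[-1,0,0,-60,0],[-1,0,0,-90,0],[-1,0,0,-109.5,0],[-1,0,0,-109.5,0]]'
```

```text
time: 18.23
tool_pos: [0.6283, 0.2087, 0.2992]
tool_rot: [-3.141, 0.0, 1.571]
contact_force: [-0.3, 0.2, -0.5]
opening: 0.0642
grip_force: 0.0
time: 18.98
tool_pos: [0.4691, 0.0889, 0.2989]
tool_rot: [-3.141, -0.0, 1.57]
contact_force: [-0.4, 0.2, 0.2]
opening: 0.0642
grip_force: 0.0
time: 19.98
tool_pos: [0.4688, 0.0888, 0.1909]
tool_rot: [3.14, -0.0, 1.571]
contact_force: [0.4, 0.4, 4.7]
opening: 0.0271
grip_force: 20.0
time: 20.65
tool_pos: [0.4694, 0.0888, 0.304]
tool_rot: [3.134, -0.0, 1.571]
contact_force: [0.8, -0.0, -2.0]
opening: 0.0273
grip_force: 20.0
```

```bash
python3 -m crank '[[-1,4,10,0,0],[-1,13,35,0,0],[-1,24,65,0,0],[-1,34,95,0,0],[-1,45,125,0,0],[-1,54,150,0,0],[-1,58.5,161,0,0],[-1,58.5,161,0,0],[-1,58.5,161,0,0],[-1,58.5,161,0,0]]'; python3 -m crank '[[-1,0,0,25,0],[-1,0,0,55,0],[-1,0,0,80,0],[-1,0,0,93,0],[-1,0,0,99,0],[-1,0,0,102,0],[-1,0,0,104,0],[-1,0,0,105,0],[-1,0,0,106,0],[-1,0,0,107,0],[-1,0,0,107,0],[-1,0,0,107,0]]'
```

```text
time: 21.48
tool_pos: [0.6286, 0.147, 0.2988]
tool_rot: [-3.139, 0.0, 1.571]
contact_force: [-0.6, -0.7, -1.4]
opening: 0.0272
grip_force: 20.0
time: 22.48
tool_pos: [0.63, 0.1473, 0.1949]
tool_rot: [3.139, -0.0, 1.571]
contact_force: [-1.7, -0.3, 6.8]
opening: 0.0277
grip_force: 20.0
```

```bash
python3 -m crank '[[0,0,0,-0.5,0],[0.4,0,0,-0.5,0],[0.4,0,0,-0.5,0],[0.4,0,0,-0.5,0],[0.4,0,0,-0.5,0],[0.4,0,0,-0.5,0],[0.4,0,0,-30,0],[0.4,0,0,-70,0],[0.4,0,0,-100,0],[0.4,0,0,-107,0],[0.4,0,0,-107,0],[0.4,0,0,-107,0]]'; python3 -m crank '[[0.4,-30,-15,0,0.12],[0.4,-62,-30,0,0.24],[0.4,-95,-47,0,0.36],[0.4,-127,-62,0,0.48],[0.4,-160,-79,0,0.6],[0.4,-192,-94,0,0.72],[0.4,-225,-111,0,0.84],[0.4,-257,-126,0,0.96],[0.4,-290,-143,0,1.08],[0.4,-322,-158,0,1.2],[0.4,-344,-169,0,1.32],[0.4,-344,-169,0,1.416]]'; python3 -m crank '[[0.4,0,0,0,0],[0.4,0,0,0,0],[0.4,0,0,0,0],[0.4,0,0,0,0]]'
python3 - <<'E'
from h import *
p,d=vision.read_camera("side"); cv2.imwrite("pics/s2.png",p[:,:,::-1])
E
```

```text
time: 23.48
tool_pos: [0.6293, 0.1472, 0.2992]
tool_rot: [-3.141, 0.0, 1.571]
contact_force: [-0.1, 0.2, -0.3]
opening: 0.0642
grip_force: 0.0
time: 24.48
tool_pos: [0.4584, -0.2001, 0.2976]
tool_rot: [-3.14, 0.004, 0.145]
contact_force: [0.2, -0.6, -0.1]
opening: 0.0645
grip_force: 0.0
time: 24.82
tool_pos: [0.4608, -0.196, 0.2991]
tool_rot: [-3.141, 0.001, 0.158]
contact_force: [-0.1, -0.6, 0.3]
opening: 0.0642
grip_force: 0.0
```

View pics/s2.png

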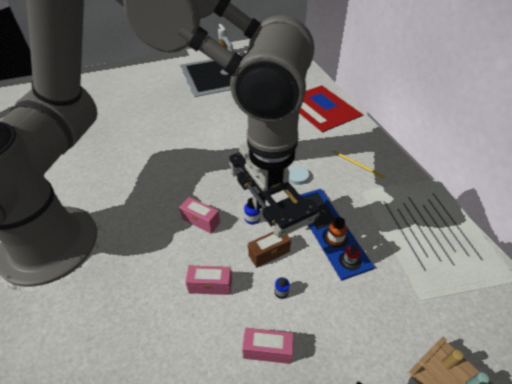

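```bash
python3 -m crank '[[0.4,0,0,35,0],[0.4,0,0,70,0],[0.4,0,0,98,0],[0.4,0,0,107,0],[0.4,0,0,107,0],[-1,0,0,107,0],[-1,0,0,107,0],[-1,0,0,107,0],[-1,0,0,107,0],[-1,0,0,107,0],[-1,0,0,107,0],[-1,0,0,107,0]]' 20;  python3 -m crank '[[-1,0,0,0,0],[-1,0,0,0,0],[-1,0,0,-10,0],[-1,0,0,-30,0],[-1,0,0,-60,0],[-1,0,0,-90,0],[-1,0,0,-107,0],[-1,0,0,-107,0],[-1,0,0,-107,0]]'
python3 - <<'E'
import numpy as np
from cell import telemetry
s=telemetry.observe(); y=s["tool_rot"][2]; D=np.array([.6155,-.127])-[.461,-.197]
print(y, D@[np.cos(.155),np.sin(.155)], D@[np.sin(.155),-np.cos(.155)])
E
```

```text
time: 25.87
tool_pos: [0.4609, -0.1969, 0.1939]
tool_rot: [3.14, -0.002, 0.155]
contact_force: [-1.0, 1.1, 6.3]
opening: 0.038
grip_force: 20.0
time: 26.62
tool_pos: [0.4605, -0.1967, 0.3007]
tool_rot: [3.14, -0.002, 0.155]
contact_force: [-0.4, -0.3, -2.5]
opening: 0.0379
grip_force: 20.0
0.15481016533760816 0.16345438845500013 -0.04530908181371514
```

```bash
python3 -m crank '[[-1,10,-3,0,-0.1],[-1,25,-7,0,-0.22],[-1,40,-11,0,-0.34],[-1,57,-16,0,-0.46],[-1,73,-20,0,-0.58],[-1,90,-25,0,-0.7],[-1,105,-29,0,-0.82],[-1,120,-33,0,-0.94],[-1,137,-38,0,-1.06],[-1,150,-41,0,-1.18],[-1,160,-44,0,-1.3],[-1,163.5,-45,0,-1.426]]'; python3 -m crank '[[-1,0,0,0,0],[-1,0,0,0,0],[-1,0,0,0,0],[-1,0,0,0,0]]'; python3 -m crank '[[-1,0,0,25,0],[-1,0,0,55,0],[-1,0,0,80,0],[-1,0,0,92,0],[-1,0,0,97,0],[-1,0,0,100,0],[-1,0,0,102,0],[-1,0,0,103,0],[-1,0,0,104,0],[-1,0,0,104.5,0],[-1,0,0,104.5,0],[-1,0,0,104.5,0]]'
```

```text
time: 27.62
tool_pos: [0.6158, -0.1262, 0.2973]
tool_rot: [-3.139, -0.002, 1.587]
contact_force: [0.2, -0.1, -0.3]
opening: 0.0379
grip_force: 20.0
time: 27.95
tool_pos: [0.6147, -0.1273, 0.2991]
tool_rot: [-3.14, -0.0, 1.577]
contact_force: [0.2, -1.0, -2.0]
opening: 0.0378
grip_force: 20.0
time: 28.95
tool_pos: [0.6156, -0.1273, 0.1979]
tool_rot: [3.139, 0.001, 1.58]
contact_force: [-3.3, -0.6, 7.6]
opening: 0.0382
grip_force: 20.0
```

Contact with the floor. I'll release, back away clear of the trays and check both views.

```bash
python3 -m crank '[[0,0,0,-0.5,0],[0.4,0,0,-0.5,0],[0.4,0,0,-0.5,0],[0.4,0,0,-0.5,0],[0.4,0,0,-0.5,0],[0.4,0,0,-0.5,0],[0.4,0,0,-30,0],[0.4,0,0,-70,0],[0.4,0,0,-110,0],[0.4,0,0,-150,0],[0.4,0,0,-190,0],[0.4,0,0,-200,0]]'; python3 -m crank '[[0.4,35,-20,0,0],[0.4,70,-40,0,0],[0.4,105,-60,0,0],[0.4,140,-80,0,0],[0.4,175,-100,0,0],[0.4,210,-120,0,0],[0.4,245,-120,0,0],[0.4,280,-120,0,0],[0.4,315,-120,0,0],[0.4,350,-120,0,0],[0.4,385,-120,0,0],[0.4,420,-120,0,0]]'; python3 -m crank '[[0.4,40,-20,0,0],[0.4,80,-40,0,0],[0.4,120,-60,0,0],[0.4,160,-80,0,0],[0.4,200,-100,0,0],[0.4,200,-120,0,0],[0.4,200,-120,0,0],[0.4,200,-120,0,0],[0.4,200,-120,0,0]]'
python3 - <<'E'
from h import *
for n in("top","side"):
    p,d=vision.read_camera(n); np.savez(f"{n}1.npz",p=p,d=d)
    cv2.imwrite(f"pics/{n}1.png",p[:,:,::-1])
f=np.load("top1.npz"); W=cloud("top",f["d"]); Z=np.nan_to_num(W[...,2])
n,L=cv2.connectedComponents((Z>.02).astype(np.uint8))
for l in range(1,n):
    M=L==l
    if not 30<M.sum()<3000: continue
    zm=np.percentile(Z[M],97); T=M&(Z>zm-.006); print(M.sum(),zm.round(4),W[T].mean(0).round(4))
E
```

```text
time: 29.95
tool_pos: [0.6157, -0.1272, 0.4028]
tool_rot: [3.131, 0.004, 1.58]
contact_force: [0.8, -0.2, 0.6]
opening: 0.0643
grip_force: 0.0
time: 30.95
tool_pos: [0.491, 0.2936, 0.3949]
tool_rot: [-3.141, 0.0, 1.58]
contact_force: [0.9, -0.2, -0.4]
opening: 0.0641
grip_force: 0.0
time: 31.7
tool_pos: [0.3699, 0.4904, 0.395]
tool_rot: [3.141, 0.001, 1.58]
contact_force: [-0.0, -0.0, -0.5]
opening: 0.0643
grip_force: 0.0
1946 0.1081 [ 0.6436 -0.552   0.1075]
293 0.0707 [0.6282 0.2078 0.0688]
164 0.0601 [0.6283 0.1464 0.0574]
779 0.0558 [ 0.6145 -0.1273  0.0532]
272 0.0708 [ 0.616  -0.2124  0.0688]
158 0.0594 [ 0.6148 -0.2759  0.0572]
247 0.0669 [ 0.4594 -0.0907  0.0651]
157 0.0559 [ 0.4506 -0.292   0.0538]
875 0.052 [ 0.3837 -0.3879  0.0492]
725 0.052 [ 0.3424 -0.0578  0.0492]
810 0.0518 [ 0.3198 -0.229   0.0491]
```

View pics/top1.png

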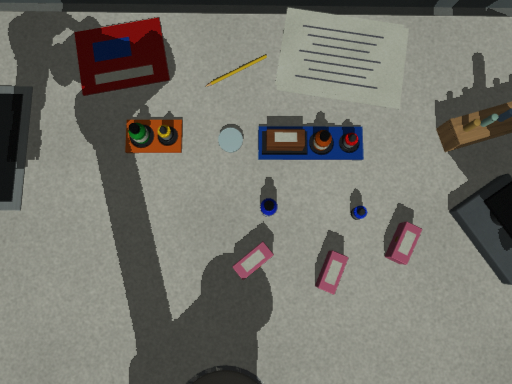

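View pics/side1.png

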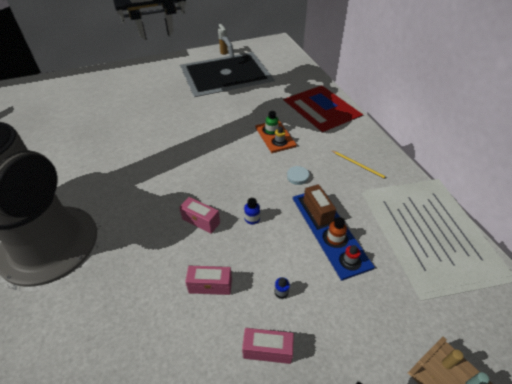

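All five things stand upright in their own wells: green (139,133) and yellow (167,132) in the orange tray, box (285,140), amber (322,141) and red (350,141) in the blue one. They are within about 3 mm of the well centres and about 4 mm above their bench heights, as the well floors require. The spares have not moved, at (268,206) and (359,212).

```bash
python3 -c "from cell import ticket; print(ticket.hand_in())"
```

```text
the job is handed in; nothing more can be done
None
```

I made up both kits and handed the job in at about 32 s: the final pictures show all five things upright in their own wells, within about 3 mm of centre, and the two spares not moved; the hand-in gave no verdict.

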